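Load the souvenir shop's laser engraver with the olive-wood boards from the display

ROBOT

A 7-joint arm with a two-finger parallel gripper is mounted at the origin on the work surface. World frame = base frame: x ahead of the robot, y to its left, z up, the work surface at z = 0. Lengths are in m, angles in rad, forces in N, time in s.
With the tool pointing down it reaches from about 0.425 to 1.025 m from the base axis. Payload 9.4 kg.
Tool frame: the origin (TCP) lies midway between the tips of the shut fingers; the grasp point (between the pads) lies 19 mm behind it; z points along the fingers, y is the direction in which the jaws open and shut (so a half turn about z gives the same grasp; the last joint's range is limited). The gripper opens to 85 mm and grips with 20 to 120 N. Pads are 22 mm wide; open, the fingers measure 114 mm over their backs; the gripper's body (76 mm by 85 mm) begins 54 mm behind the grasp point. The pads swing forward as they close: fully open they stand 13 mm farther back than shut.
Start: joints at [-1.309, 0.599, -0.003, 1.599, 0.002, 0.943, -0.08], TCP at [0.241, 0.684, 0.231] pointing down, gripper open.
Joint ranges: [-2.57, 2.57], [-0.35, 1.97], [-1.29, 1.29], [0.11, 2.56], [-1.05, 4.19], [0.11, 1.86], [-2.63, 2.63]. Speed limits (rad/s): [2.22, 2.22, 3.01, 3.01, 3.14, 3.14, 3.14].

INTERFACE

Orientations are given as a unit quaternion [w, x, y, z].
In Python, from rig import ctrl gives the robot as it stands. Calls block until the motion is done:
- ctrl.move_to(position, orientation): joint-space move of the TCP to a pose.
- ctrl.line_to(position, rot=None, speed=0.15, threshold=None): straight line of the TCP; rot=None keeps the orientation; speed is the mean speed in m/s. With threshold (N) it stops when the force on the tool has changed by that much, and returns True; else False.
- ctrl.move_j(angles): joint-space move.
- ctrl.gripper_to(opening, squeeze=None): finger opening in m; squeeze is the grip in N (None keeps the last); returns when the fingers have stopped.
- ctrl.dwell(seconds).
- ctrl.ik(position, orientation): joint angles nearest the present ones, or None.
- ctrl.state(): the state.
- ctrl.camera(name): name is "side" or "top"; returns the picture (420x560x3 uint8, red, green, blue); there is no depth.
- ctrl.camera_params(name): a dict with "K" (3x3 intrinsics, pixels), "cam_to_world" (4x4, takes a point from camera to world coordinates). Camera axes: x right, y down, z forward; pixel columns grow to the right and rows downward; lengths in m; the calibration is good to about 2 mm. A picture is of the moment at which its call begins. camera_params takes no time and is no camera call.
A pose or a line that the arm cannot do raises ctrl.Unreachable and nothing moves.
- ctrl.hand_in(): hands the job in, once; it reports no verdict.
Trained networks look in the newest picture that a camera, given by its name, has taken for a name from the list of things; names that differ only in an ending like _2 or _b are one class to them, and where a whole thing is asked for, a point or a joint stands for the part that bears it (a point fixed in the world has none). Each returns a list of dicts, best first, with "conf" (0 to 1); they miss things now and then, are a little off and sometimes report something else, mostly with a low value. They report only what shows in the picture. A call takes as long as a camera call. They do not tell look-alikes from the thing itself.
- ctrl.trace(camera, query): "region" (420x560 bool, what is visible of it) and "extent" ([left, top, right, bottom] in pixels, round what is visible of it).
The state is a dict: "time": time; "q": joint angles; "joint_velocities": joint speeds; "joint_efforts": joint torques, N m; "ee_pos": TCP position; "eef_rot": TCP orientation; "ft_force": force on the tool from outside, world axes, zero at the start; "wrist_torque": the same for the moment, N m; "width": finger opening in m.
Only numpy, scipy, OpenCV 4.12 (cv2) and the standard library are available. Lean on these libraries where they do the work, as an engineer would, in place of code of your own. Each camera call takes 0.05 s, during which the arm holds its last target.

TASK

Set up the laser engraver for the next order: draw its sliding worktable out to the loading stop, then take every olive-wood board off its peg on the sloping display and lay them all on the table, flat inside its raised rim, side by side and square with the table. When all are on, push the table fully home under the laser head, and leave the other souvenirs on the counter where they are.

Things in the scene. Friction and masses are not known exactly. Their poses are not given: they have to be found in the camera images.
- board0: olive-wood paddle board 165 x 64 x 12 mm, about 0.1 kg, faces alike; origin in the middle of its blade, x along it to the handle end, y across, z out of a face. Blade 64 mm wide, x = -52.5 to 52.5 mm; handle 34 mm wide from there to 112.5: solid neck to 80.5 (grip it there, across the 34 mm), then a hole 18 mm wide to 102.5. Hangs on a peg by the hole, handle up, z out of the slope
- board1: another board like board0; 3 or 4 boards are present, on any of the pegs
- board2: another board like board0; 3 or 4 boards are present, on any of the pegs
- board3: another board like board0; 3 or 4 boards are present, on any of the pegs
- display: fixed sloping counter display, 345 mm wide (y), about 0.2 m high and deep; origin on the counter under its middle. Its face looks to its -x, roughly to the robot, and rises towards +x at 50 degrees from level. The boards lie on two 16 mm wide battens, 10 mm off the panel: one behind the holes, one behind the blades; behind the necks are 10 mm of free space
- pegs (a point): middle of the row of four steel pegs, where they leave the upper batten, 0.17 m above the counter; pegs 6 mm thick at y = -120, -40, 40, 120 mm. Each stands 18 mm square out of the slope, then turns up the slope by 7 mm, tip 27 mm out. To unhook: move the board 8 to 15 mm up along the slope, then at least 40 mm square out from it
- engraver: fixed desktop laser engraver; origin on the counter under the middle of the table's home place, y = slide-out direction (to the robot's left), x away from the robot. Bed y = -185 to 505 mm. Over the home place stand a column (x = 137 to 193, y within 40 mm) and the laser head (x = -100 to 140, y within 50, z = 285 to 390 mm; lens barrel down to z = 255)
- worktable (a joint): how far the worktable has been slid out, in m: 0 = fully home under the laser head, 0.31 = against the loading stop; free sliding, about 3 to 5 N of drag, stays where it is left; starts somewhere between 0 and 0.16
- table_top (a point): middle of the worktable's top face, 60 mm above the counter; moves with the table, axes as the engraver's. Aluminium plate; flat area inside the rim 200 mm (x) by 314 mm (y): room for four boards side by side, each along x, at a pitch of about 72 mm. Steel rim 8 mm high, 8 mm wide
- table_handle (a point): middle of the grip bar of the worktable's handle: a steel bar 11 mm thick, 100 mm long along the table's x, on two end posts, 42 mm above the table's top, 189 mm from the table's middle towards slide-out (+y)
- lighthouse: white ceramic lighthouse figure, 140 mm high, 68 mm across the foot, origin under its middle; a bystander, leave it alone
- mug: blue mug, 90 mm high, 80 mm across, origin under its middle; a bystander, leave it alone
- shell_jar: closed jar, 110 mm high, 72 mm across, origin under its middle; a bystander, leave it alone
There are look-alikes about, which are no part of the job. Leave any black or blue look-alike of the board0 alone.

How it is judged:
On the way, in this order (a step that is already met when the one before it is completed fails the run):
1. the worktable is drawn out to the loading stop (value of joint worktable above 0.302 m), for 0.3 s.
2. with the table still drawn out, every board lies on it: flat inside the rim and square with it (value of joint worktable above 0.22 m and z of board0 in the frame of table_top between 0.002 and 0.01 m and x of board0 in the frame of table_top between -0.06 and 0.06 m and y of board0 in the frame of table_top between -0.135 and 0.135 m and angle between the z axis of each of board0, board1, board2, board3 and the z axis of table_top, either way round below 0.03 rad and angle between the x axis of each of board0, board1, board2, board3 and the x axis of table_top, either way round below 0.2 rad and linear speed of each of board0, board1, board2, board3 below 0.02 m/s and z of board1 in the frame of table_top between 0.002 and 0.01 m and x of board1 in the frame of table_top between -0.06 and 0.06 m and y of board1 in the frame of table_top between -0.135 and 0.135 m and z of board2 in the frame of table_top between 0.002 and 0.01 m and x of board2 in the frame of table_top between -0.06 and 0.06 m and y of board2 in the frame of table_top between -0.135 and 0.135 m and z of board3 in the frame of table_top between 0.002 and 0.01 m and x of board3 in the frame of table_top between -0.06 and 0.06 m and y of board3 in the frame of table_top between -0.135 and 0.135 m), for 0.3 s.
At the end, for the whole second after the job is handed in: Table within 7 mm of its home stop; every board at rest on it, flat (1.7 degrees) on the plate, not on the rim or another board, the middle of its blade within 60 mm (table's x) and 135 mm (table's y) of the table's middle, lengthwise along the table's x within 11 degrees, either way round (value of joint worktable below 0.007 m and z of board0 in the frame of table_top between 0.002 and 0.01 m and x of board0 in the frame of table_top between -0.06 and 0.06 m and y of board0 in the frame of table_top between -0.135 and 0.135 m and angle between the z axis of each of board0, board1, board2, board3 and the z axis of table_top, either way round below 0.03 rad and angle between the x axis of each of board0, board1, board2, board3 and the x axis of table_top, either way round below 0.2 rad and linear speed of each of board0, board1, board2, board3 below 0.02 m/s and z of board1 in the frame of table_top between 0.002 and 0.01 m and x of board1 in the frame of table_top between -0.06 and 0.06 m and y of board1 in the frame of table_top between -0.135 and 0.135 m and z of board2 in the frame of table_top between 0.002 and 0.01 m and x of board2 in the frame of table_top between -0.06 and 0.06 m and y of board2 in the frame of table_top between -0.135 and 0.135 m and z of board3 in the frame of table_top between 0.002 and 0.01 m and x of board3 in the frame of table_top between -0.06 and 0.06 m and y of board3 in the frame of table_top between -0.135 and 0.135 m); the robot touches nothing.
It fails at once if the lighthouse is shoved more than 40 mm or knocked over (distance of lighthouse from where it was at the start of the episode above 0.04 m or angle between lighthouse's own z axis and vertical above 0.5 rad).
It fails at once if the mug is shoved more than 40 mm or knocked over (distance of mug from where it was at the start of the episode above 0.04 m or angle between mug's own z axis and vertical above 0.5 rad).
It fails at once if the shell jar is shoved more than 40 mm or knocked over (distance of shell_jar from where it was at the start of the episode above 0.04 m or angle between shell_jar's own z axis and vertical above 0.5 rad).
Of board0, board1, board2, board3 only 3 to 4 are there at a start; the rules pass over those that are not, and their reading is None.
At some moment in a run one of board0, board1, board2, board3 may be knocked a few centimetres aside while the robot is not near it.
Once in a run the grip may slacken for a moment while it holds something.
It also fails if it takes over 210 s, if anything falls off the work surface, if the arm or the gripper's body presses on something with over 40 N, if the wrist force passes 120 N, or if a joint passes its speed limit or range.

## Working session

There is one attempt and no reset: what is moved stays moved. The work goes in short steps, each a Python script; the robot and the scene stay as the last script left them, time stands still between calls to the robot, and variables do not carry over. Pictures are saved under pics/ and viewed, and the job is handed in when it is done.

```bash
ls; mkdir -p pics
python3 - <<'E'
from rig import ctrl
import cv2, numpy as np
for n in ("side","top"):
    im=ctrl.camera(n); cv2.imwrite(f"pics/{n}0.png",im[:,:,::-1])
    p=ctrl.camera_params(n); print(n,np.round(p["K"],1).tolist(),np.round(p["cam_to_world"],4).tolist())
print(ctrl.state())
E
```

```text
pics
side [[415.5, 0.0, 279.5], [0.0, 415.5, 208.0], [0.0, 0.0, 1.0]] [[0.7276, -0.5053, 0.464, -0.1839], [-0.686, -0.5398, 0.4878, -0.6374], [0.004, -0.6732, -0.7394, 1.1841], [0.0, 0.0, 0.0, 1.0]]
top [[448.9, 0.0, 282.2], [0.0, 448.9, 207.2], [0.0, 0.0, 1.0]] [[0.001, -0.9975, 0.0702, 0.394], [-0.9998, -0.0025, -0.0212, 0.0939], [0.0213, -0.0701, -0.9973, 1.3608], [0.0, 0.0, 0.0, 1.0]]
{'time': 0.1, 'q': array([-1.30866185,  0.60003926, -0.00254525,  1.6000511 ,  0.00180348,
        0.94292396, -0.07982222]), 'joint_velocities': array([ 0.00058645, -0.00136873,  0.00066076, -0.0028788 , -0.00099548,
       -0.00058519, -0.00029133]), 'joint_efforts': array([ 5.37546861e-03, -7.77991033e+01,  1.56992722e+00, -2.58624512e+01,
        1.26024176e-02,  5.44070339e-03, -2.57306658e-05]), 'ee_pos': array([0.24085097, 0.68336929, 0.23050709]), 'eef_rot': array([-5.31417504e-05,  1.68588266e-01,  9.85686305e-01, -7.07787439e-04]), 'ft_force': array([-0.29152059, -0.454851  , -0.1052368 ]), 'wrist_torque': array([-0.01591389, -0.02437929, -0.02180081]), 'width': 0.08516437586545388}
```

View pics/side0.png

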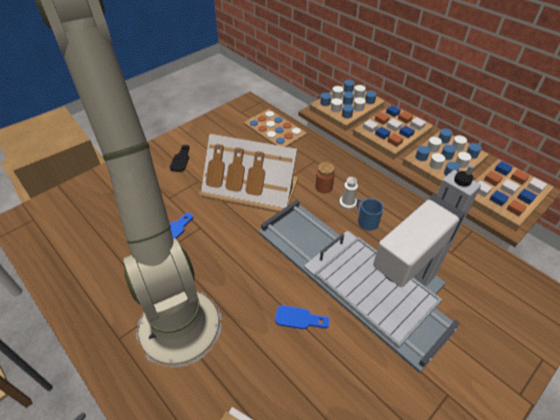

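View pics/top0.png

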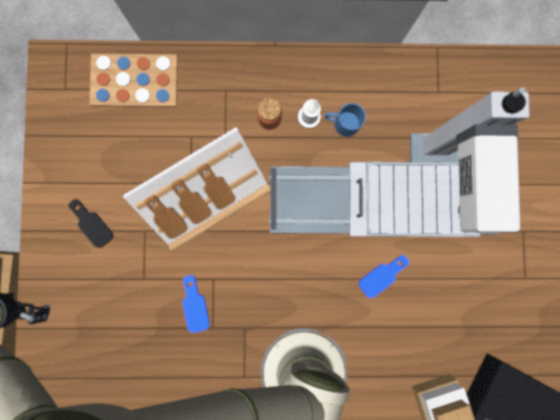

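Run:
```python
from rig import ctrl
import cv2, numpy as np
t=cv2.imread("pics/top0.png"); s=cv2.imread("pics/side0.png")
cv2.imwrite("pics/c1.png",cv2.resize(t[120:255,115:280],None,fx=4.5,fy=4.4,interpolation=cv2.INTER_CUBIC))
cv2.imwrite("pics/c2.png",cv2.resize(t[90:250,260:530],None,fx=2.9,fy=2.9,interpolation=cv2.INTER_CUBIC))
cv2.imwrite("pics/c3.png",cv2.resize(s[125:215,190:310],None,fx=6,fy=6,interpolation=cv2.INTER_CUBIC))
for cam in ("top","side"):
  for q in ("board0","display","worktable","engraver","table_handle","lighthouse","mug","shell_jar"):
    for d in ctrl.trace(cam,q):
        m=d["region"]; ys,xs=np.nonzero(m)
        print(cam,q,round(d["conf"],2),np.round(d["extent"]).tolist(),m.sum(),(xs.mean().round(1),ys.mean().round(1)))
```

```text
top board0 0.92 [69.0, 199.0, 112.0, 247.0] 1027 (np.float64(92.0), np.float64(225.4))
top board0 0.83 [198.0, 166.0, 237.0, 210.0] 889 (np.float64(216.5), np.float64(188.6))
top board0 0.77 [358.0, 251.0, 410.0, 297.0] 1034 (np.float64(381.8), np.float64(276.9))
top board0 0.67 [150.0, 192.0, 185.0, 236.0] 907 (np.float64(166.6), np.float64(218.1))
top board0 0.64 [171.0, 181.0, 213.0, 224.0] 912 (np.float64(191.6), np.float64(203.2))
top board0 0.58 [183.0, 276.0, 212.0, 333.0] 1036 (np.float64(194.8), np.float64(307.1))
top display 0.83 [125.0, 130.0, 271.0, 252.0] 6329 (np.float64(204.2), np.float64(185.2))
top worktable 0.8 [348.0, 162.0, 480.0, 239.0] 8147 (np.float64(405.1), np.float64(199.6))
top worktable 0.47 [124.0, 130.0, 270.0, 252.0] 6256 (np.float64(203.7), np.float64(184.7))
top engraver 0.75 [269.0, 88.0, 532.0, 239.0] 23714 (np.float64(415.9), np.float64(182.6))
top table_handle 0.62 [354.0, 160.0, 479.0, 236.0] 8126 (np.float64(404.9), np.float64(199.6))
top table_handle 0.5 [123.0, 128.0, 273.0, 253.0] 6561 (np.float64(203.4), np.float64(185.4))
top table_handle 0
[... 912 characters left out ...]
96.0, 214.0] 3862 (np.float64(255.1), np.float64(174.0))
side worktable 0.74 [305.0, 233.0, 440.0, 348.0] 6892 (np.float64(371.9), np.float64(289.1))
side engraver 0.7 [257.0, 166.0, 482.0, 374.0] 18645 (np.float64(384.0), np.float64(267.6))
side table_handle 0.83 [302.0, 232.0, 439.0, 347.0] 6983 (np.float64(371.4), np.float64(288.9))
side lighthouse 0.88 [339.0, 179.0, 356.0, 208.0] 411 (np.float64(349.2), np.float64(195.0))
side mug 0.65 [357.0, 200.0, 384.0, 230.0] 680 (np.float64(369.3), np.float64(214.1))
side shell_jar 0.89 [312.0, 162.0, 334.0, 193.0] 492 (np.float64(324.6), np.float64(178.0))
side shell_jar 0.42 [360.0, 200.0, 384.0, 232.0] 694 (np.float64(369.2), np.float64(214.2))
```

View pics/c1.png

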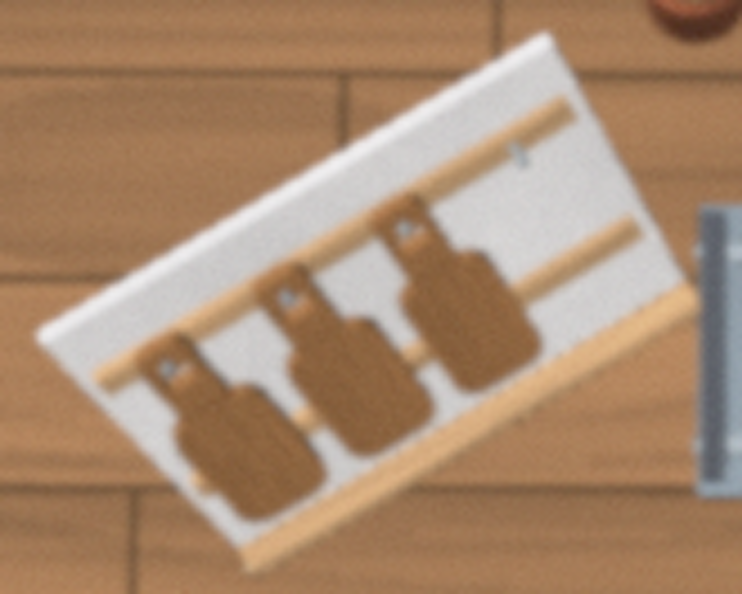

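View pics/c2.png

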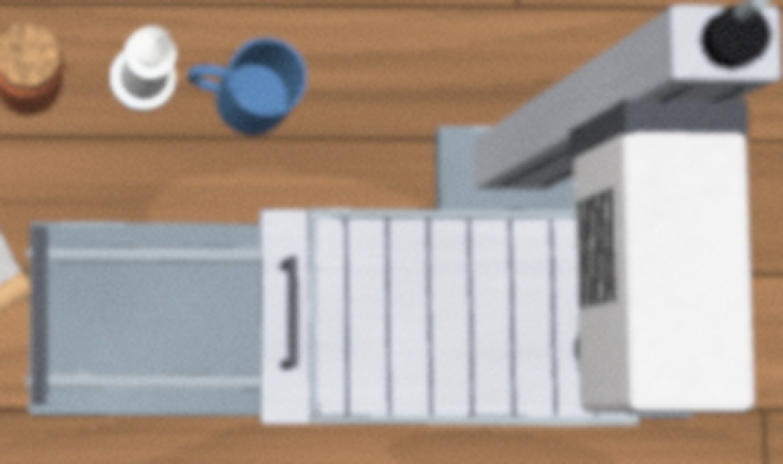

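View pics/c3.png

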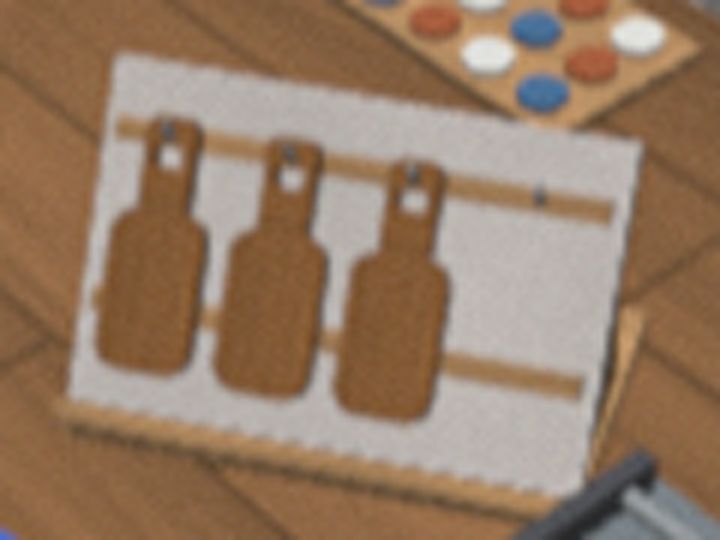

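```bash
cat > h.py <<'E'
import numpy as np, cv2, json
from scipy.spatial.transform import Rotation as R
P={"side":(np.array([[415.5,0,279.5],[0,415.5,208.0],[0,0,1]]),None),"top":None}
from rig import ctrl
def cam(n):
    p=ctrl.camera_params(n); return np.array(p["K"]),np.array(p["cam_to_world"])
def proj(n,X):
    K,T=cam(n); X=np.atleast_2d(X); c=(X-T[:3,3])@T[:3,:3]; u=c@K.T; return u[:,:2]/u[:,2:]
def unproj(n,uv,z):
    K,T=cam(n); uv=np.atleast_2d(uv).astype(float); d=np.c_[uv,np.ones(len(uv))]@np.linalg.inv(K).T@T[:3,:3].T
    s=(z-T[2,3])/d[:,2]; return T[:3,3]+d*s[:,None]
def q(Rm): # wxyz from matrix
    v=R.from_matrix(Rm).as_quat(); return [v[3],v[0],v[1],v[2]]
def board_poly(): # outline in board frame
    return np.array([[-52.5,-24],[-44.5,-32],[44.5,-32],[52.5,-24],[52.5,-17],[105,-17],[112.5,-10],[112.5,10],[105,17],[52.5,17],[52.5,24],[44.5,32],[-44.5,32],[-52.5,24]])/1000
E
python3 - <<'E'
from h import *
s=cv2.imread("pics/side0.png")
cv2.imwrite("pics/c4.png",cv2.resize(s[190:360,255:465],None,fx=3.8,fy=3.5,interpolation=cv2.INTER_CUBIC))
from scipy.optimize import minimize
masks={}
for n in ("top","side"):
    im=ctrl.camera(n); hsv=cv2.cvtColor(im,cv2.COLOR_RGB2HSV)
    M=np.zeros((420,560),np.uint8)
    for d in ctrl.trace(n,"board0"):
        m=d["region"]
        if m.sum()>2000: continue
        h=np.median(hsv[m],axis=0); 
        print(n,np.round(d["extent"]),h)
        if 5<h[0]<25 and h[1]>90 : M|=m.astype(np.uint8)
    masks[n]=M
    print(M.sum())
np.savez("masks.npz",**masks)
S=4
def frame(p):
    x,y,psi=p; c,s_=np.cos(psi),np.sin(psi); a=np.radians(50)
    up=np.array([c*np.cos(a),s_*np.cos(a),np.sin(a)]); yy=np.array([-s_,c,0]); nn=np.cross(up,yy)
    return np.array([x,y,.17]),np.column_stack([up,yy,nn])
def render(n,p,ks):
    o,F=frame(p); img=np.zeros((420*S,560*S),np.uint8)
    for k in ks:
        for zz in (-.006,.006):
            b=board_poly(); X=np.c_[b,np.full(len(b),zz)]; X=X+[-.0995,k,.006]
            w=o+X@F.T; uv=proj(n,w); cv2.fillPoly(img,[np.round((uv+.5)*S).astype(np.int32)],1)
    return img
big={n:cv2.resize(M,None,fx=S,fy=S,interpolation=cv2.INTER_NEAREST) for n,M in masks.items()}
ks=[.12,.04,-.04]
def cost(p,ns=("top","side")):
    c=0
    for n in ns:
        r=render(n,p,ks); c+=1-(r&big[n]).sum()/(r|big[n]).sum()
    return c
x0=np.r_[unproj("top",[[199,165]],.17)[0,:2],np.radians(31)]
print(x0,cost(x0))
for ns in (("top","side"),("top",),("side",)):
    best=None
    for dx in (-.02,0,.02):
      for dp in (-.05,.05):
        r=minimize(cost,x0+[dx,-dx,dp],args=(ns,),method="Nelder-Mead",options=dict(initial_simplex=[x0+[dx,-dx,dp],x0+[dx+.02,-dx,dp],x0+[dx,.02-dx,dp],x0+[dx,-dx,dp+.1]],xatol=1e-4,fatol=1e-4))
        if best is None or r.fun<best.fun: best=r
    print(ns,best.x,np.degrees(best.x[2]),best.fun)
    if len(ns)==2: json.dump(best.x.tolist(),open("disp.json","w")); p=best.x
for n,f in (("top","top0"),("side","side0")):
    im=cv2.imread(f"pics/{f}.png"); im=cv2.resize(im,None,fx=4,fy=4,interpolation=cv2.INTER_CUBIC)
    c,_=cv2.findContours(render(n,p,ks),cv2.RETR_EXTERNAL,cv2.CHAIN_APPROX_NONE); cv2.drawContours(im,c,-1,(0,255,0),1)
    o,F=frame(p)
    for k in (.12,.04,-.04,-.12):
        u=proj(n,o+F@np.array([0,k,0]))[0]; cv2.circle(im,tuple(int(v) for v in (u+.5)*4),4,(0,0,255),-1)
    im=im[480:1020,480:1120] if n=="top" else im[500:880,750:1250]
    cv2.imwrite(f"pics/fit_{n}.png",im)
E
```

```text
top [ 69. 200. 112. 246.] [110.  21.  61.]
top [358. 252. 409. 298.] [110. 188. 243.]
top [148. 192. 189. 237.] [ 14. 137. 140.]
top [197. 164. 235. 210.] [ 14. 137. 141.]
top [184. 277. 211. 334.] [110. 183. 245.]
top [170. 178. 210. 222.] [ 14. 138. 140.]
2848
side [207. 149. 222. 183.] [ 14. 151. 129.]
side [170. 143. 189. 175.] [102.5  30.   41. ]
side [223. 148. 246. 190.] [ 14. 149. 129.]
side [244. 154. 263. 194.] [ 14. 151. 129.]
side [172. 216. 191. 238.] [110. 186. 214.]
1665
[0.58995155 0.29054116 0.54105207] 1.3691559148630652Traceback (most recent call last):
  File "<stdin>", line 43, in <module>
    res = _minimize_neldermead(fun, x0, args, callback, bounds=bounds,
                               **options)
    fxr = func(xr)
    fx = function(np.copy(x), *(wrapper_args + args))
  File "<stdin>", line 35, in cost
  File "<stdin>", line 28, in render
  File "h.py", line 8, in proj
    K,T=cam(n); X=np.atleast_2d(X); c=(X-T[:3,3])@T[:3,:3]; u=c@K.T; return u[:,:2]/u[:,2:]
        ~~~^^^
  File "h.py", line 6, in cam
    p=ctrl.camera_params(n); return np.array(p["K"]),np.array(p["cam_to_world"])
ValueError: time passes only in moves, steps and waits
```

```bash
ls -la pics
```

```text
total 2476
drwxr-xr-x 2 agent agent   4096 Dec  6 02:51 .
drwxr-xr-x 3 agent agent   4096 Dec  6 02:51 ..
-rw-r--r-- 1 agent agent 414848 Dec  6 02:49 c1.png
-rw-r--r-- 1 agent agent 393236 Dec  6 02:49 c2.png
-rw-r--r-- 1 agent agent 393701 Dec  6 02:49 c3.png
-rw-r--r-- 1 agent agent 539730 Dec  6 02:51 c4.png
-rw-r--r-- 1 agent agent 416139 Dec  6 02:49 side0.png
-rw-r--r-- 1 agent agent 354804 Dec  6 02:49 top0.png
```

```bash
python3 - <<'E'
s=open("h.py").read()
s=s.replace('''P={"side":(np.array([[415.5,0,279.5],[0,415.5,208.0],[0,0,1]]),None),"top":None}
''','').replace('''def cam(n):
    p=ctrl.camera_params(n); return np.array(p["K"]),np.array(p["cam_to_world"])''','''_c={}
def cam(n):
    if n not in _c:
        p=ctrl.camera_params(n); _c[n]=(np.array(p["K"]),np.array(p["cam_to_world"]))
    return _c[n]''')
s+='''
def frame(p):
    x,y,psi=p; c,s_=np.cos(psi),np.sin(psi); a=np.radians(50)
    up=np.array([c*np.cos(a),s_*np.cos(a),np.sin(a)]); yy=np.array([-s_,c,0]); nn=np.cross(up,yy)
    return np.array([x,y,.17]),np.column_stack([up,yy,nn])
'''
open("h.py","w").write(s)
E
cat > fit.py <<'E'
from h import *
from scipy.optimize import minimize
mk=np.load("masks.npz"); S=4
masks={}
for n in ("top","side"):
    im=cv2.imread(f"pics/{n}0.png"); lab=cv2.cvtColor(im,cv2.COLOR_BGR2LAB).astype(float)
    M=mk[n]; core=cv2.erode(M,np.ones((5,5)))>0; mu=np.median(lab[core],axis=0)
    d=np.linalg.norm(lab-mu,axis=2); near=cv2.dilate(M,np.ones((7,7)))
    big=cv2.resize(d,None,fx=S,fy=S,interpolation=cv2.INTER_CUBIC); 
    masks[n]=((big<25)&(cv2.resize(near,None,fx=S,fy=S,interpolation=cv2.INTER_NEAREST)>0)).astype(np.uint8)
    print(n,mu,masks[n].sum()/16,M.sum())
def render(n,p,ks):
    o,F=frame(p); img=np.zeros((420*S,560*S),np.uint8)
    for k in ks:
        for zz in (-.006,.006):
            b=board_poly(); X=np.c_[b,np.full(len(b),zz)]+[-.0995,k,.006]
            uv=proj(n,o+X@F.T); cv2.fillPoly(img,[np.round((uv+.5)*S).astype(np.int32)],1)
    return img
ks=[.12,.04,-.04]
def cost(p,ns):
    return sum(1-(r&masks[n]).sum()/(r|masks[n]).sum() for n in ns for r in [render(n,p,ks)])
x0=np.r_[unproj("top",[[192.4,179.8]],.175)[0,:2],np.radians(31)]
print(x0,cost(x0,("top",)),cost(x0,("side",)))
for ns in (("top","side"),("top",),("side",)):
    best=None
    for dx in (-.01,.01):
        b=x0+[dx,-dx,0]
        r=minimize(cost,b,args=(ns,),method="Nelder-Mead",options=dict(initial_simplex=[b,b+[.02,0,0],b+[0,.02,0],b+[0,0,.1]],xatol=1e-4,fatol=1e-4))
        if best is None or r.fun<best.fun: best=r
    print(ns,best.x,np.degrees(best.x[2]),best.fun)
    if len(ns)==2: json.dump(best.x.tolist(),open("disp.json","w")); p=best.x
for n in ("top","side"):
    im=cv2.resize(cv2.imread(f"pics/{n}0.png"),None,fx=4,fy=4,interpolation=cv2.INTER_CUBIC)
    c,_=cv2.findContours(render(n,p,ks),cv2.RETR_EXTERNAL,cv2.CHAIN_APPROX_NONE); cv2.drawContours(im,c,-1,(0,255,0),1)
    o,F=frame(p)
    for k in (.12,.04,-.04,-.12):
        u=proj(n,o+F@np.array([0,k,0]))[0]; cv2.circle(im,tuple(int(v) for v in (u+.5)*4),4,(0,0,255),-1)
    im=im[480:1020,480:1120] if n=="top" else im[500:880,750:1250]
    cv2.imwrite(f"pics/fit_{n}.png",im)
E
python3 fit.py
```

```text
top [116. 140. 155.] 2374.25 2848
side [106. 140. 155.] 1645.9375 1665
[0.54949566 0.30657979 0.54105207] 0.282107123045631 0.2738361210071856
('top', 'side') [0.56136553 0.31358812 0.54068622] 30.979038624086634 0.32426122784826206
('top',) [0.56000623 0.31279062 0.54088529] 30.99044420948872 0.17570569785676948
('side',) [0.56328835 0.31458736 0.54422156] 31.1815985001898 0.14610208435910066
```

View pics/c4.png

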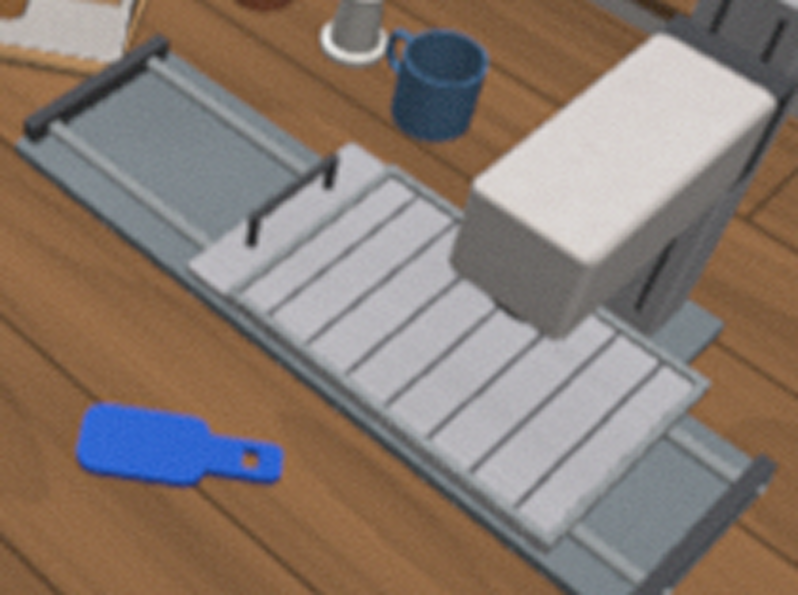

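View pics/fit_top.png

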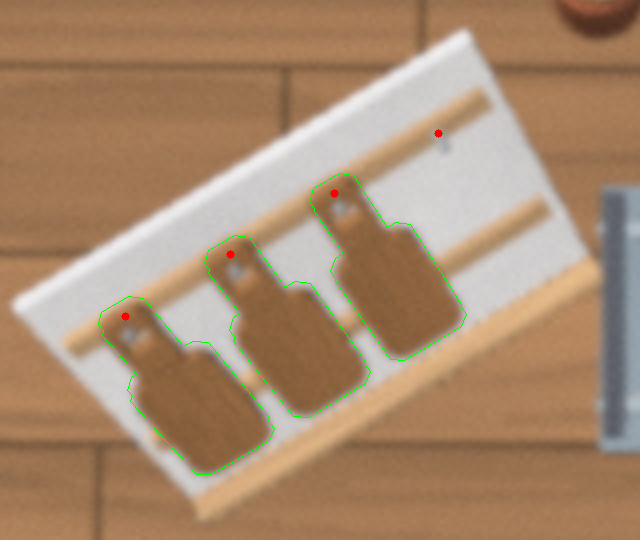

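View pics/fit_side.png

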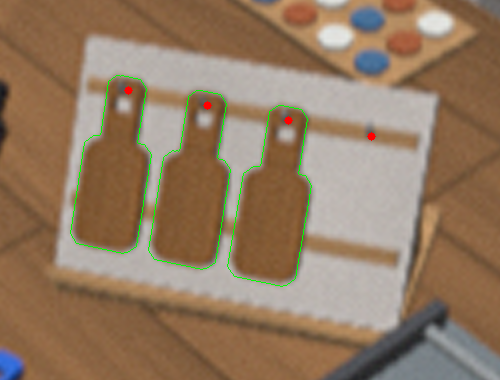

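Run:
```python
from h import *
o=np.array([260,90])
A=lambda x,y:(x/2.9+260,y/2.9+90)
B=lambda x,y:(x/3.8+255,y/3.5+190)
print("bar top", unproj("top",[A(291,260),A(287,366)],.107).round(4).tolist())
print("bar side", unproj("side",[B(336,158),B(253,219)],.107).round(4).tolist())
# table edges at z .068 (rim) : front long edge, top
print("front rim top", unproj("top",[A(262,423),A(635,422)],.06).round(4).tolist())
print("table left corners", unproj("top",[A(262,212),A(262,423)],.06).round(4).tolist())
print("side: rim corners", unproj("side",[B(392,168),B(708,383),B(548,547),B(233,300)],.068).round(4).tolist())
print("side: plate handle corners", unproj("side",[B(349,143),B(190,265)],.06).round(4).tolist())
print("bed left top",unproj("top",[A(30,224),A(30,414)],.02).round(4).tolist())
for c in("top","side"):
    pass
```

```text
bar top [[0.5606, -0.1534, 0.107], [0.4573, -0.1484, 0.107]]
bar side [[0.5632, -0.16, 0.107], [0.4581, -0.159, 0.107]]
front rim top [[0.4025, -0.1317, 0.06], [0.404, -0.5086, 0.06]]
table left corners [[0.6157, -0.1338, 0.06], [0.4025, -0.1317, 0.06]]
side: rim corners [[0.6175, -0.1853, 0.068], [0.6175, -0.5092, 0.068], [0.4024, -0.5094, 0.068], [0.4028, -0.1917, 0.068]]
side: plate handle corners [[0.6191, -0.1348, 0.06], [0.4081, -0.137, 0.06]]
bed left top [[0.6088, 0.1011, 0.02], [0.4118, 0.1006, 0.02]]
```

Run:
```python
from h import *
from scipy.optimize import least_squares
p=json.load(open("disp.json"))
T=np.array([[172,370],[290,298],[407,228],[517,153]])/[4.5,4.4]+[115,120]-[.4,.4]
Sd=np.array([[167,130],[290,152],[412,173],[538,196]])/6+[190,125]-.4
o,F=frame(p)
for nm,off in(("mid",[0,0,.012]),("end",[.0035,0,.024])):
    X=np.array([o+F@(np.array([0,k,0])+off) for k in(.12,.04,-.04,-.12)])
    print(nm,(proj("top",X)-T).round(1).tolist(),(proj("side",X)-Sd).round(1).tolist())
def res(p,off):
    o,F=frame(p[:3]);X=np.array([o+F@(np.array([0,k,0])+off) for k in(.12,.04,-.04,-.12)])
    return np.r_[(proj("top",X)-T).ravel(),(proj("side",X)-Sd).ravel()]
for off in([0,0,.012],[.0035,0,.02],[.0035,0,.024]):
    r=least_squares(res,p,args=(off,),x_scale=[.01,.01,.1]);print(off,r.x.round(4),r.cost)
```

```text
mid [[-1.1, -2.3], [-0.8, -1.5], [-0.5, -0.9], [1.1, 0.9]] [[0.6, 0.8], [0.1, 0.9], [0.1, 1.2], [-0.1, 1.3]]
end [[-0.8, -0.4], [-0.3, 0.3], [0.2, 0.7], [2.1, 2.4]] [[-0.4, -0.2], [-0.7, -0.1], [-0.5, 0.2], [-0.6, 0.3]]
[0, 0, 0.012] [0.5598 0.3138 0.5771] 4.334345929776379
[0.0035, 0, 0.02] [0.5612 0.3135 0.5763] 1.109152181177984
[0.0035, 0, 0.024] [0.5632 0.3143 0.5761] 1.3685600222845649
```

Run:
```python
from h import *
c=lambda *P:np.array(P)/[4.5,4.4]+[115,120]-.4
for P,z in ((c((245,570),(695,305)),.02),(c((40,335),(548,38)),.2),(c((97,380),(572,108)),.17),(c((200,485),(637,228)),.1)):
    X=unproj("top",P,z); d=X[0]-X[1]; print(X.round(4).tolist(),np.linalg.norm(d).round(3),np.degrees(np.arctan2(-d[0],d[1])))
c=lambda *P:np.array(P)/6+[190,125]-.4
for P,z in ((c((118,60),(640,142)),.2),(c((117,126),(612,212)),.17),(c((60,405),(580,510)),.02)):
    X=unproj("side",P,z); d=X[0]-X[1]; print(X.round(4).tolist(),np.linalg.norm(d).round(3),np.degrees(np.arctan2(-d[0],d[1])))
```

```text
[[0.363, 0.4001, 0.02], [0.5431, 0.1049, 0.02]] 0.346 31.39161120020516
[[0.5042, 0.4784, 0.2], [0.6826, 0.1894, 0.2]] 0.34 31.692478581481886
[[0.48, 0.4544, 0.17], [0.6469, 0.1772, 0.17]] 0.324 31.050826644513762
[[0.4185, 0.4106, 0.1], [0.5839, 0.1408, 0.1]] 0.316 31.509357498979732
[[0.4979, 0.4701, 0.2], [0.6832, 0.1862, 0.2]] 0.339 33.12600172929478
[[0.4774, 0.4498, 0.17], [0.6497, 0.1755, 0.17]] 0.324 32.14525216427477
[[0.3758, 0.406, 0.02], [0.5597, 0.1071, 0.02]] 0.351 31.61172517476977
```

```bash
cat >> h.py <<'E'
DISP=[.562,.314,np.radians(31.4)]
TX=.510; HOME_Y=-.404
DOWN=[0,0,1,0]; DOWN2=[0,1,0,0]
def disp_pose(k,along,h,sgn=1,ang=0.0):
    o,F=frame(DISP); up,yy,n=F.T
    z=-n; y=sgn*yy; x=np.cross(y,z); M=np.column_stack([x,y,z])
    if ang: M=R.from_rotvec(ang*n).as_matrix()@M
    return o+F@np.array([along,k,h]), q(M)
E
python3 - <<'E'
from h import *
f=lambda P,o:(lambda r:None if r is None else np.round(r,2).tolist())(ctrl.ik(list(P),list(o)))
for D in (DOWN,DOWN2):
    print(D)
    for P in ([TX,-.156,.083],[TX,-.156,.25],[TX,.095,.083],[TX,-.215,.083],[.548,-.174,.07],[.548,-.014,.2],[.548,-.094,.07]): print(P,f(P,D))
for s in(1,-1):
    for k in(.12,.04,-.04):
        for a,h in((-.0315,-.005),(-.0315,.06),(-.02,.1)):
            p,o=disp_pose(k,a,h,s); print(s,k,h,p.round(3),f(p,o))
E
```

```text
[0, 0, 1, 0]
[0.51, -0.156, 0.083] [0.3, 0.6, -0.16, 2.15, 0.22, 0.41, 1.53]
[0.51, -0.156, 0.25] [-0.01, 0.35, 0.26, 2.03, -0.13, 0.77, 1.91]
[0.51, 0.095, 0.083] [-0.24, 0.59, -0.08, 2.19, 0.12, 0.37, 1.15]
[0.51, -0.215, 0.083] [0.42, 0.61, -0.17, 2.1, 0.23, 0.44, 1.63]
[0.548, -0.174, 0.07] [0.32, 0.65, -0.17, 2.06, 0.24, 0.45, 1.54]
[0.548, -0.014, 0.2] [-0.09, 0.43, 0.01, 2.04, -0.01, 0.67, 1.5]
[0.548, -0.094, 0.07] [0.17, 0.64, -0.15, 2.11, 0.23, 0.41, 1.41]
[0, 1, 0, 0]
[0.51, -0.156, 0.083] [-0.06, 0.63, 0.38, 2.17, -0.55, 0.43, -0.82]
[0.51, -0.156, 0.25] [-0.58, 0.65, 1.27, 2.06, -0.76, 1.01, -0.49]
[0.51, 0.095, 0.083] [-0.6, 0.63, 0.45, 2.21, -0.67, 0.43, -1.18]
[0.51, -0.215, 0.083] [0.04, 0.65, 0.39, 2.13, -0.54, 0.46, -0.73]
[0.548, -0.174, 0.07] [-0.06, 0.69, 0.41, 2.09, -0.58, 0.48, -0.78]
[0.548, -0.014, 0.2] [-0.58, 0.52, 0.74, 2.07, -0.52, 0.74, -1.08]
[0.548, -0.094, 0.07] [-0.24, 0.69, 0.47, 2.13, -0.69, 0.47, -0.81]
1 0.12 -0.005 [0.485 0.408 0.143] [-0.24, 0.91, -1.1, 2.46, 2.26, 1.31, -0.81]
1 0.12 0.06 [0.443 0.382 0.184] None
1 0.12 0.1 [0.423 0.37  0.219] None
1 0.04 -0.005 [0.527 0.34  0.143] [-0.04, 0.9, -1.1, 2.49, 2.37, 1.21, -0.73]
1 0.04 0.06 [0.485 0.314 0.184] None
1 0.04 0.1 [0.465 0.302 0.219] None
1 -0.04 -0.005 [0.569 0.271 0.143] [0.18, 0.91, -1.1, 2.48, 2.48, 1.08, -0.64]
1 -0.04 0.06 [0.526 0.245 0.184] None
1 -0.04 0.1 [0.506 0.233 0.219] None
-1 0.12 -0.005 [0.485 0.408 0.143] [-0.33, 0.82, -0.92, 2.47, 2.32, 1.19, 2.2]
-1 0.12 0.06 [0.443 0.382 0.184] None
-1 0.12 0.1 [0.423 0.37  0.219] None
-1 0.04 -0.005 [0.527 0.34  0.143] [-0.13, 0.81, -0.92, 2.5, 2.46, 1.12, 2.26]
-1 0.04 0.06 [0.485 0.314 0.184] None
-1 0.04 0.1 [0.465 0.302 0.219] None
-1 -0.04 -0.005 [0.569 0.271 0.143] [0.18, 0.91, -1.1, 2.48, 2.48, 1.08, 2.51]
-1 -0.04 0.06 [0.526 0.245 0.184] None
-1 -0.04 0.1 [0.506 0.233 0.219] None
```

```bash
cat >> h.py <<'E'
def disp_pose2(k,along,h,alpha,sgn=1):
    """tool tilted by alpha (deg) from slope normal towards vertical-down"""
    o,F=frame(DISP); up,yy,n=F.T
    Ra=R.from_rotvec(np.radians(alpha)*yy).as_matrix()  # sign: -n -> down
    z=Ra@(-n); y=sgn*yy; x=np.cross(y,z)
    return o+F@np.array([along,k,h]), q(np.column_stack([x,y,z]))
def place_q(alpha,sgn=1):
    z=R.from_rotvec(np.radians(alpha)*np.array([0,1,0])).as_matrix()@np.array([0,0,-1.]); y=sgn*np.array([0,1.,0]); return q(np.column_stack([np.cross(y,z),y,z]))
E
python3 - <<'E'
from h import *
f=lambda P,o:(lambda r:None if r is None else np.round(r,2).tolist())(ctrl.ik(list(P),list(o)))
print(R.from_quat(np.roll(disp_pose2(0,0,0,50)[1],-1)).as_matrix().round(2)[:,2], R.from_quat(np.roll(place_q(20),-1)).as_matrix().round(2)[:,2])
for s in(1,-1):
  for al in (0,10,20,30,40):
    print("alpha",al,s,[ (k,h,f(*disp_pose2(k,-.0315,h,al,s)) is not None) for k in(.12,.04,-.04) for h in (0,.03,.06,.09)])
    print("   place",[(y,z,f([.55,y,z],place_q(al,s)) is not None) for y in(-.174,-.094,-.014) for z in (.07,.2)], f([.55,-.094,.07],place_q(al,s)))
    print(f(*disp_pose2(.04,-.0315,0,al,s)),f(*disp_pose2(.04,-.0315,.09,al,s)))
E
```

```text
[-0. -0. -1.] [-0.34  0.   -0.94]
alpha 0 1 [(0.12, 0, True), (0.12, 0.03, True), (0.12, 0.06, False), (0.12, 0.09, False), (0.04, 0, True), (0.04, 0.03, False), (0.04, 0.06, False), (0.04, 0.09, False), (-0.04, 0, True), (-0.04, 0.03, False), (-0.04, 0.06, False), (-0.04, 0.09, False)]
   place [(-0.174, 0.07, True), (-0.174, 0.2, True), (-0.094, 0.07, True), (-0.094, 0.2, True), (-0.014, 0.07, True), (-0.014, 0.2, True)] [0.17, 0.64, -0.15, 2.1, 0.23, 0.42, 1.41]
[-0.04, 0.89, -1.1, 2.5, 2.37, 1.21, -0.74] None
alpha 10 1 [(0.12, 0, True), (0.12, 0.03, True), (0.12, 0.06, True), (0.12, 0.09, True), (0.04, 0, True), (0.04, 0.03, True), (0.04, 0.06, True), (0.04, 0.09, True), (-0.04, 0, True), (-0.04, 0.03, True), (-0.04, 0.06, True), (-0.04, 0.09, True)]
   place [(-0.174, 0.07, True), (-0.174, 0.2, True), (-0.094, 0.07, True), (-0.094, 0.2, True), (-0.014, 0.07, True), (-0.014, 0.2, True)] [0.14, 0.69, -0.11, 1.98, 0.13, 0.66, 1.51]
[-0.0, 0.79, -1.1, 2.39, 2.13, 0.93, -0.56] [0.01, 0.57, -1.09, 2.49, 2.08, 0.78, -0.66]
alpha 20 1 [(0.12, 0, True), (0.12, 0.03, True), (0.12, 0.06, 
[... 3370 characters left out ...]
14, 0.07, True), (-0.014, 0.2, True)] [-0.37, 0.97, 0.75, 1.77, -0.49, 1.19, -0.96]
[-0.86, 0.52, 0.25, 2.19, -0.68, 0.13, -1.03] [-1.02, 0.36, 0.41, 2.29, -0.57, 0.19, -1.14]
alpha 40 -1 [(0.12, 0, True), (0.12, 0.03, True), (0.12, 0.06, True), (0.12, 0.09, True), (0.04, 0, True), (0.04, 0.03, True), (0.04, 0.06, True), (0.04, 0.09, True), (-0.04, 0, True), (-0.04, 0.03, True), (-0.04, 0.06, True), (-0.04, 0.09, True)]
   place [(-0.174, 0.07, True), (-0.174, 0.2, True), (-0.094, 0.07, True), (-0.094, 0.2, True), (-0.014, 0.07, True), (-0.014, 0.2, True)] [-0.36, 1.06, 0.77, 1.65, -0.45, 1.38, -0.97]
[-0.98, 0.57, 0.45, 2.07, -0.56, 0.43, -1.14] [-1.08, 0.42, 0.54, 2.17, -0.45, 0.47, -1.23]
```

Run:
```python
from h import *
s=ctrl.state()
p=s["ee_pos"].copy(); p[2]=.42
try: ctrl.line_to(p.tolist(),speed=.3)
except Exception as e: print("x",repr(e))
ctrl.gripper_to(.045,40)
ctrl.move_to([TX,-.10,.35],DOWN)
print(ctrl.state()["q"].round(2),ctrl.state()["ee_pos"],ctrl.state()["width"],ctrl.state()["time"])
ctrl.move_to([TX,-.156,.16],DOWN)
print(ctrl.state()["q"].round(2),ctrl.state()["ee_pos"])
for n in("top","side"): cv2.imwrite(f"pics/{n}1.png",ctrl.camera(n)[:,:,::-1])
t=cv2.imread("pics/top1.png");sd=cv2.imread("pics/side1.png")
cv2.imwrite("pics/c5.png",np.hstack([cv2.resize(t[140:260,300:440],(420,360)),cv2.resize(sd[200:320,280:400],(360,360))]))
print(ctrl.state()["time"])
```

```text
[-0.45  0.26  0.68  1.94 -0.19  1.01  1.89] [ 0.51034121 -0.09931475  0.34994162] 0.04504595050642436 5.275
[-0.18  0.52  0.53  2.13 -0.46  0.6   2.25] [ 0.51082278 -0.15585216  0.16071941]
6.1833
```

View pics/c5.png

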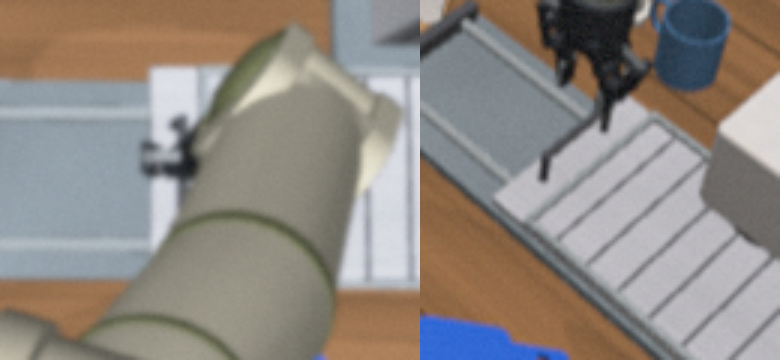

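Run:
```python
from h import *
ctrl.line_to([TX,-.156,.22],speed=.3)
ctrl.move_j([0.3,.45,-.16,2.08,.2,.58,1.53])
print(ctrl.state()["ee_pos"])
ctrl.move_to([TX,-.156,.16],DOWN)
print(ctrl.state()["q"].round(2),ctrl.state()["ee_pos"])
print("hit",ctrl.line_to([TX,-.156,.085],speed=.08,threshold=10), ctrl.state()["ee_pos"],ctrl.state()["ft_force"])
ctrl.gripper_to(0.0,50); s=ctrl.state(); print(s["width"],s["ee_pos"],s["ft_force"],s["time"])
```

```text
[ 0.52452229 -0.1684695   0.17787624]
[ 0.33  0.48 -0.2   2.1   0.17  0.58  1.59] [ 0.50944521 -0.15589409  0.15933629]
hit False [ 0.51022429 -0.15608071  0.08535601] [-0.55401917  0.73437322  0.05555168]
0.009158376223363759 [ 0.5101777  -0.15595246  0.08551029] [-0.2016184   1.21882783  6.47337972] 9.0833
```

Run:
```python
from h import *
p0=ctrl.state()["ee_pos"]
r=ctrl.line_to([p0[0],p0[1]+.235,p0[2]],speed=.1); s=ctrl.state(); print(r,s["ee_pos"],s["ft_force"],s["width"])
r=ctrl.line_to([p0[0],p0[1]+.29,p0[2]],speed=.03,threshold=18); s=ctrl.state(); print(r,s["ee_pos"],s["ft_force"],s["width"],s["q"].round(2))
ctrl.dwell(.4); s=ctrl.state(); print(s["ee_pos"],s["ft_force"],s["time"])
for n in("top","side"): cv2.imwrite(f"pics/{n}2.png",ctrl.camera(n)[:,:,::-1])
```

```text
False [0.5110707  0.07944621 0.08557481] [ 4.78461171 -1.07699915 -2.97115314] 0.008943173812374366
True [0.51114695 0.09646873 0.08550079] [ 0.27622236 -0.52486575  4.55134428] 0.0092478315552466 [-0.24  0.58 -0.08  2.18  0.13  0.38  1.14]
[0.51112158 0.09645519 0.08549095] [-0.03014103 -0.9745066   5.96254979] 12.8583
```

View pics/side2.png

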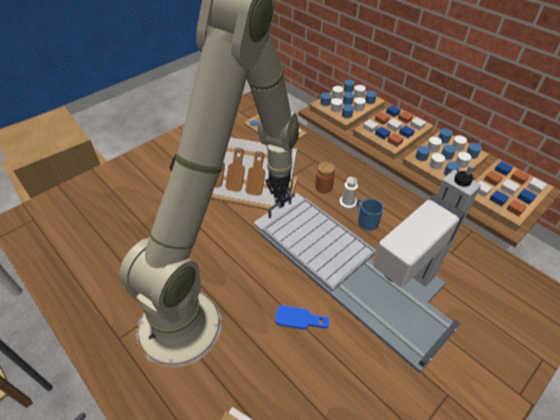

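View pics/top2.png

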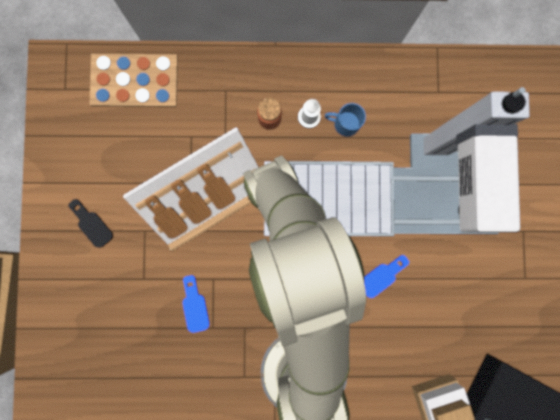

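```bash
cat >> h.py <<'E'
TY=-.0925; AL=33; A0=-.034; H0=.001
def st(tag=""):
    s=ctrl.state(); print(tag,"p",s["ee_pos"].round(4),"f",s["ft_force"].round(1),"w",round(s["width"],4),"q",s["q"].round(2),"t",round(s["time"],1)); return s
E
python3 - <<'E'
from h import *
ctrl.gripper_to(.045); ctrl.line_to([.511,.0965,.26],speed=.25); st("up")
ctrl.gripper_to(.056)
p,o=disp_pose2(-.04,A0,.10,AL); print(p)
ctrl.move_to(p.tolist(),o); st("app")
for n in("top","side"): cv2.imwrite(f"pics/{n}3.png",ctrl.camera(n)[:,:,::-1])
t=cv2.imread("pics/top3.png");sd=cv2.imread("pics/side3.png")
cv2.imwrite("pics/c6.png",np.hstack([cv2.resize(t[110:250,110:270],(400,350)),cv2.resize(sd[110:220,190:310],(382,350))]))
E
```

```text
up p [0.5104 0.0963 0.2591] f [-0.2  0.3 -0.1] w 0.0451 q [-0.2   0.32 -0.13  2.03  0.06  0.79  1.2 ] t 14.2
[0.49880044 0.22855976 0.20823325]
app p [0.4985 0.2286 0.2078] f [-0.6 -0.7  0.5] w 0.0558 q [-0.37  0.34 -0.21  2.23  0.25  0.29  1.33] t 15.1
```

View pics/c6.png

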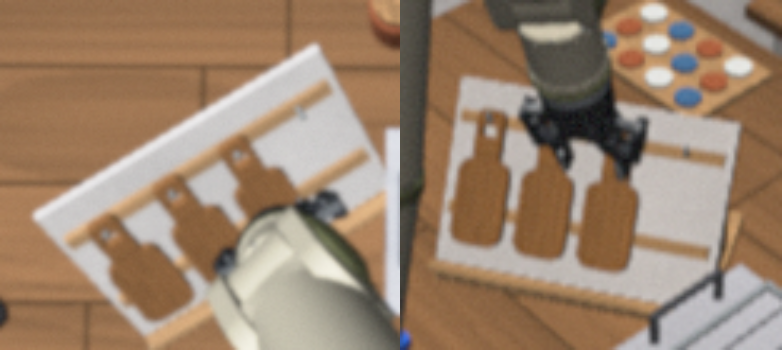

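Run:
```python
from h import *
p,o=disp_pose2(-.04,A0,.035,AL); ctrl.line_to(p.tolist(),speed=.1)
st("pre")
sd=ctrl.camera("side")[:,:,::-1]; t=ctrl.camera("top")[:,:,::-1]
cv2.imwrite("pics/c7.png",np.hstack([cv2.resize(t[110:250,110:270],(400,350)),cv2.resize(sd[125:205,210:300],(394,350),interpolation=cv2.INTER_CUBIC)]))
```

```text
pre p [0.541  0.2542 0.1664] f [ 0.5 -0.4 -0.2] w 0.0564 q [-0.42  0.46 -0.15  2.17  0.29  0.23  1.3 ] t 16.0
```

View pics/c7.png

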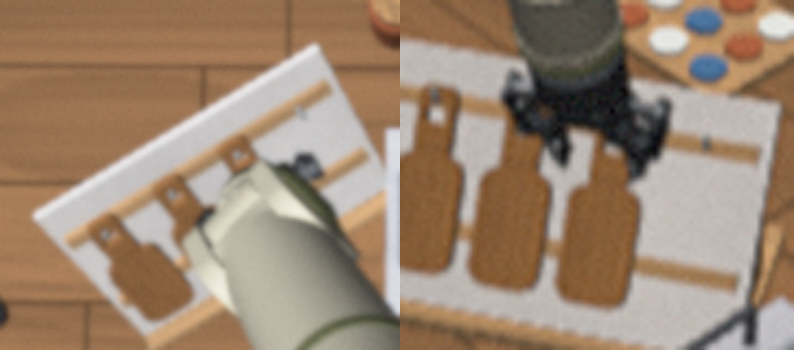

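Run:
```python
from h import *
p,o=disp_pose2(-.04,A0,H0,AL); print("hit",ctrl.line_to(p.tolist(),speed=.06,threshold=8)); st("at")
ctrl.gripper_to(0.0,80); st("closed")
sd=ctrl.camera("side")[:,:,::-1]; t=ctrl.camera("top")[:,:,::-1]
cv2.imwrite("pics/c8.png",np.hstack([cv2.resize(t[110:250,110:270],(400,350)),cv2.resize(sd[125:205,210:300],(394,350),interpolation=cv2.INTER_CUBIC)]))
```

```text
hit False
at p [0.5633 0.268  0.1443] f [ 0.9 -0.1 -0.5] w 0.056 q [-0.44  0.52 -0.13  2.13  0.3   0.21  1.29] t 16.8
closed p [0.5634 0.268  0.1451] f [-2.5 -0.7  6.3] w 0.0319 q [-0.44  0.51 -0.13  2.13  0.3   0.21  1.29] t 17.2
```

View pics/c8.png

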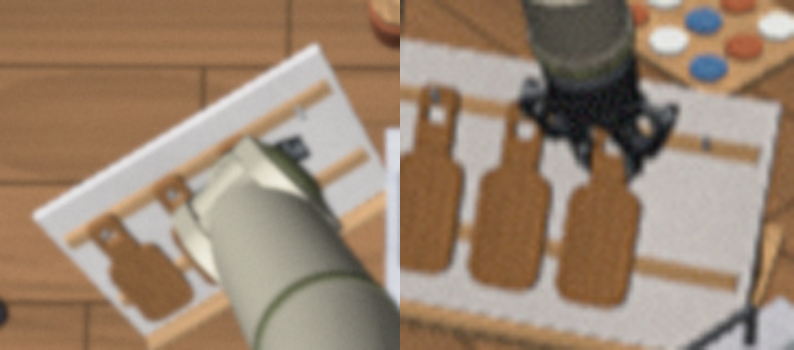

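```bash
cat > unhook.py <<'E'
from h import *
def unhook(lift=.0115):
    _,F=frame(DISP); up,yy,n=F.T
    p=ctrl.state()["ee_pos"]
    p1=p+up*lift+n*.001; ctrl.line_to(p1.tolist(),speed=.04); st("lift")
    p2=p1+n*.07; ctrl.line_to(p2.tolist(),speed=.06); st("out")
if __name__=="__main__":
    unhook()
    sd=ctrl.camera("side")[:,:,::-1]; t=ctrl.camera("top")[:,:,::-1]
    cv2.imwrite("pics/c9.png",np.hstack([cv2.resize(t[110:250,110:270],(400,350)),cv2.resize(sd[125:205,210:300],(394,350),interpolation=cv2.INTER_CUBIC)]))
E
python3 unhook.py
```

```text
lift p [0.5693 0.2714 0.1548] f [-1.  -0.5 -0.7] w 0.0318 q [-0.43  0.51 -0.14  2.11  0.29  0.24  1.3 ] t 17.7
out p [0.5234 0.2436 0.1994] f [ 0.5  0.6 -0.9] w 0.0323 q [-0.38  0.39 -0.2   2.18  0.26  0.29  1.32] t 19.0
```

View pics/c9.png

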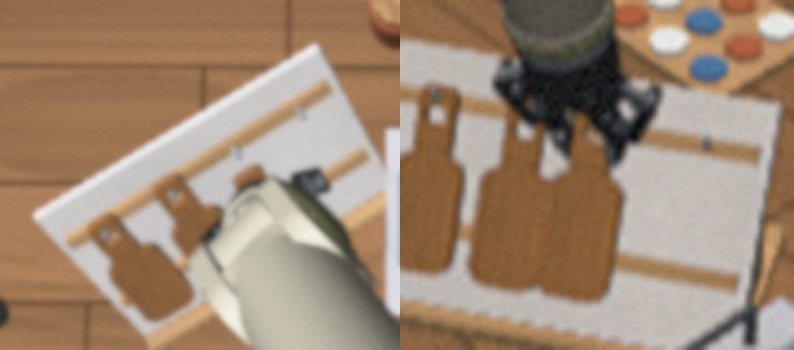

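```bash
cat > carry.py <<'E'
from h import *
import sys
def pics(name):
    sd=ctrl.camera("side")[:,:,::-1]; t=ctrl.camera("top")[:,:,::-1]
    cv2.imwrite(f"pics/{name}.png",np.hstack([cv2.resize(t[110:260,200:400],(400,300)),cv2.resize(sd[150:300,240:400],(360,300),interpolation=cv2.INTER_CUBIC)]))
def carry(yslot):
    p=ctrl.state()["ee_pos"].copy(); p[2]=.29
    ctrl.line_to(p.tolist(),speed=.2); st("up")
    ctrl.move_to([.5455,TY+yslot,.24],place_q(AL)); st("over")
if __name__=="__main__":
    carry(float(sys.argv[1])); pics(sys.argv[2])
E
python3 carry.py -.08 d1
```

```text
up p [0.523  0.2431 0.2893] f [ 1.1 -0.5 -1.8] w 0.032 q [-0.3   0.27 -0.29  2.08  0.17  0.52  1.42] t 19.7
over p [ 0.5458 -0.1709  0.24  ] f [-0.   0.5 -1.5] w 0.0318 q [ 0.26  0.67 -0.17  1.58  0.16  1.48  1.6 ] t 21.3
```

View pics/d1.png

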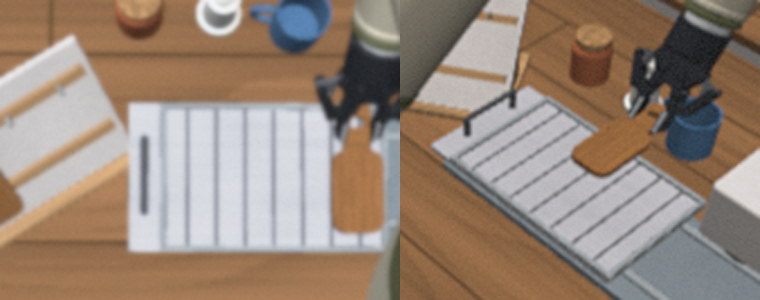

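Run:
```python
from h import *
print("mug",unproj("top",[349,119],.06),"light",unproj("top",[310,114],.05),"jar",unproj("top",[269,111],.06), "side mug base",unproj("side",[370,226],.0),unproj("side",[348,205],.0),unproj("side",[325,190],0))
```

```text
mug [[ 0.74723549 -0.13106617  0.06      ]] light [[ 0.76428781 -0.01650938  0.05      ]] jar [[0.7696138  0.10535833 0.06      ]] side mug base [[ 0.74251331 -0.1516801   0.        ]] [[ 0.76424845 -0.02666516  0.        ]] [[0.75966226 0.08992233 0.        ]]
```

```bash
cat > place.py <<'E'
from h import *
from carry import pics
import sys
def place(yslot):
    ctrl.line_to([.5455,TY+yslot,.10],speed=.12); st("low")
    hit=ctrl.line_to([.5455,TY+yslot,.0635],speed=.03,threshold=5); st(f"down {hit}")
    ctrl.gripper_to(.05,80); st("open")
    z=R.from_quat(np.roll(place_q(AL),-1)).as_matrix()[:,2]
    p=ctrl.state()["ee_pos"]-z*.10
    ctrl.line_to(p.tolist(),speed=.12); st("back")
if __name__=="__main__":
    place(float(sys.argv[1])); pics(sys.argv[2])
E
python3 place.py -.08 d2
```

```text
low p [ 0.5459 -0.1726  0.1007] f [0.5 0.1 0. ] w 0.0318 q [ 0.25  0.82 -0.16  1.66  0.19  1.25  1.57] t 22.7
down True p [ 0.5453 -0.1725  0.0639] f [ 1.6 -0.3  6.2] w 0.0317 q [ 0.25  0.87 -0.16  1.67  0.2   1.2   1.56] t 23.9
open p [ 0.5447 -0.1723  0.0629] f [ 0.6 -0.4  0.1] w 0.05 q [ 0.25  0.87 -0.16  1.67  0.2   1.19  1.56] t 24.2
back p [ 0.5985 -0.1723  0.1463] f [-0.8 -0.1  0.1] w 0.05 q [ 0.24  0.83 -0.16  1.5   0.17  1.41  1.59] t 25.2
```

View pics/d2.png

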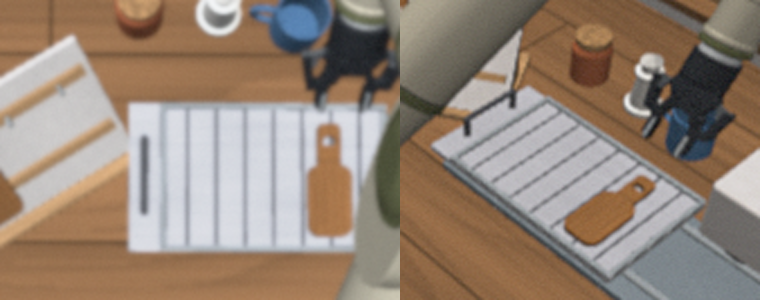

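```bash
cat > approach.py <<'E'
from h import *
import sys
def approach(k,h=.10):
    p=ctrl.state()["ee_pos"].copy(); p[2]=.28; p[0]=.55
    ctrl.line_to(p.tolist(),speed=.25)
    ctrl.gripper_to(.056)
    p,o=disp_pose2(k,A0,.13,AL); ctrl.move_to(p.tolist(),o)
    p,o=disp_pose2(k,A0,h,AL); ctrl.line_to(p.tolist(),speed=.12); st("app")
if __name__=="__main__":
    approach(float(sys.argv[1]),float(sys.argv[2]))
    sd=ctrl.camera("side")[:,:,::-1]; t=ctrl.camera("top")[:,:,::-1]
    cv2.imwrite(f"pics/{sys.argv[3]}.png",np.hstack([cv2.resize(t[110:250,110:270],(400,350)),cv2.resize(sd[125:205,195:285],(394,350),interpolation=cv2.INTER_CUBIC)]))
E
python3 approach.py .04 .035 e1
```

```text
app p [0.4993 0.3225 0.1666] f [-1.  -0.2  0.3] w 0.0558 q [-0.57  0.45 -0.17  2.18  0.51  0.25  0.93] t 28.9
```

View pics/e1.png

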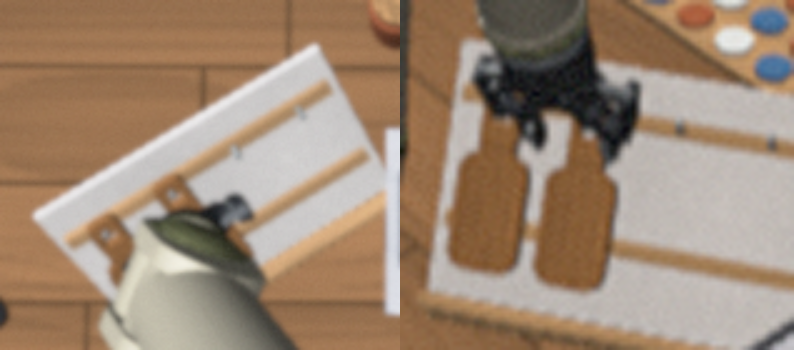

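Same geometry as for the first board: the fingers straddle the middle board's neck. Grip, unhook and carry it.

```bash
cat > take.py <<'E'
from h import *
from unhook import unhook
from carry import carry,pics
import sys
k=float(sys.argv[1]); ys=float(sys.argv[2])
p,o=disp_pose2(k,A0,H0,AL); print("hit",ctrl.line_to(p.tolist(),speed=.06,threshold=8)); st("at")
ctrl.gripper_to(0.0,80); s=st("closed")
assert .027<s["width"]<.037
unhook()
sd=ctrl.camera("side")[:,:,::-1]
cv2.imwrite(f"pics/{sys.argv[3]}_u.png",cv2.resize(sd[125:225,185:305],(600,500),interpolation=cv2.INTER_CUBIC))
assert .027<ctrl.state()["width"]<.037
carry(ys); pics(sys.argv[3])
E
python3 take.py .04 0 e2
```

```text
hit False
at p [0.5217 0.3363 0.1443] f [-0.1  0.2  0. ] w 0.0557 q [-0.58  0.51 -0.14  2.14  0.52  0.23  0.93] t 29.7
closed p [0.5217 0.3362 0.1451] f [-3.2 -1.8  5.8] w 0.0318 q [-0.58  0.51 -0.14  2.14  0.52  0.23  0.93] t 30.0
lift p [0.5277 0.3397 0.1548] f [ 0.4 -0.1 -1.6] w 0.0318 q [-0.56  0.5  -0.17  2.12  0.51  0.26  0.94] t 30.5
out p [0.4817 0.3118 0.1993] f [-0.4  0.5 -0.9] w 0.0323 q [-0.52  0.39 -0.24  2.19  0.47  0.32  0.97] t 31.8
up p [0.4815 0.3113 0.2892] f [-0.2 -0.7 -1.7] w 0.032 q [-0.39  0.27 -0.38  2.08  0.31  0.54  1.13] t 32.5
over p [ 0.5456 -0.0908  0.24  ] f [-0.7  0.1 -0.4] w 0.0319 q [ 0.21  0.66 -0.27  1.62  0.13  1.47  1.47] t 34.0
```

View pics/e2.png

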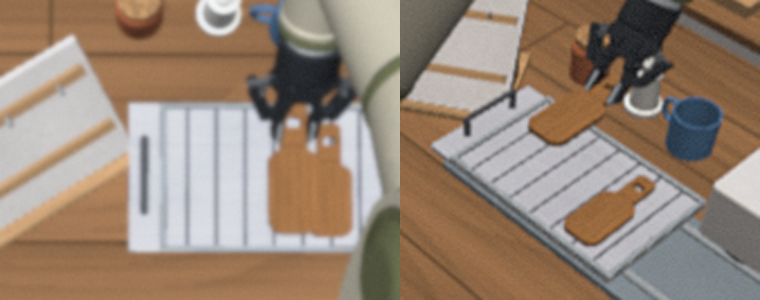

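View pics/e2_u.png

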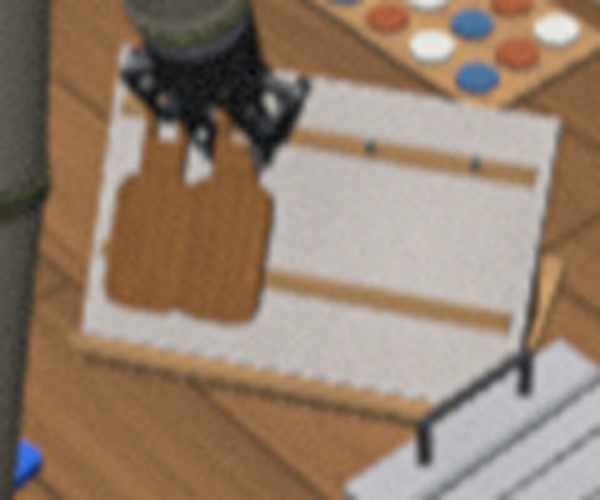

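```bash
python3 place.py 0 e3 && python3 approach.py .12 .035 e4
```

```text
low p [ 0.5459 -0.0925  0.1007] f [-0.1  0.4 -1.5] w 0.0319 q [ 0.2   0.82 -0.25  1.69  0.18  1.24  1.43] t 35.4
down True p [ 0.5453 -0.0925  0.0639] f [1.6 1.  5.4] w 0.0316 q [ 0.2   0.86 -0.24  1.7   0.19  1.18  1.43] t 36.6
open p [ 0.5448 -0.0925  0.063 ] f [ 0.1  0.7 -0.1] w 0.0498 q [ 0.2   0.86 -0.24  1.7   0.19  1.18  1.43] t 36.9
back p [ 0.5985 -0.0925  0.1463] f [0.9 0.7 0.3] w 0.0498 q [ 0.19  0.82 -0.25  1.53  0.16  1.39  1.46] t 37.9
app p [0.4576 0.3909 0.1666] f [-1.8  0.2 -0.9] w 0.056 q [-0.72  0.46 -0.18  2.16  0.63  0.29  0.67] t 41.6
```

View pics/e3.png

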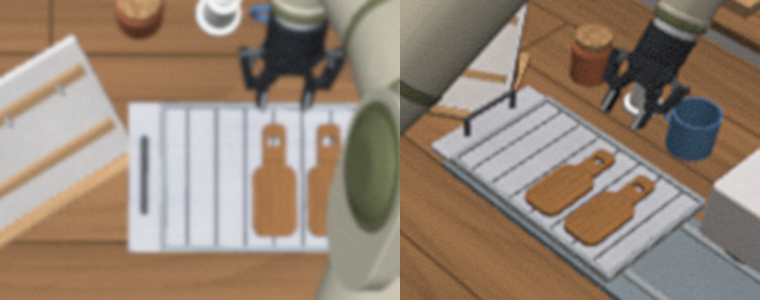

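View pics/e4.png

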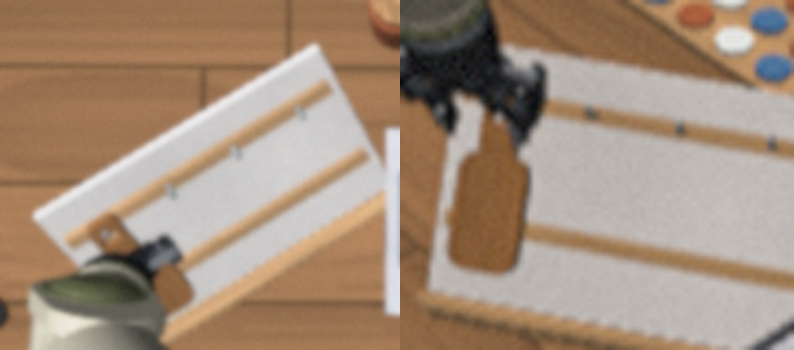

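The second board lies flat beside the first, and the fingers straddle the last board's neck (top crop, around (120,245)). Take it.

```bash
python3 take.py .12 .08 f2
```

```text
hit False
at p [0.48   0.4045 0.1443] f [-0.3  0.8 -0.5] w 0.0562 q [-0.72  0.52 -0.15  2.12  0.65  0.27  0.67] t 42.4
closed p [0.4799 0.4045 0.1452] f [-3.1 -2.3  5.3] w 0.0319 q [-0.72  0.52 -0.15  2.12  0.65  0.27  0.67] t 42.7
lift p [0.4857 0.408  0.1547] f [-1.5 -1.3 -1.4] w 0.0318 q [-0.7   0.51 -0.19  2.1   0.63  0.31  0.69] t 43.2
out p [0.4399 0.3801 0.1994] f [-0.4  0.5 -1.5] w 0.0321 q [-0.68  0.4  -0.24  2.17  0.57  0.36  0.71] t 44.5
up p [0.4398 0.3795 0.2892] f [ 0.4 -0.5 -2.1] w 0.0317 q [-0.55  0.28 -0.39  2.06  0.39  0.57  0.9 ] t 45.2
over p [ 0.5453 -0.0107  0.2401] f [-0.3  0.7 -1.5] w 0.0319 q [ 0.11  0.65 -0.28  1.63  0.08  1.45  1.37] t 46.7
```

View pics/f2.png

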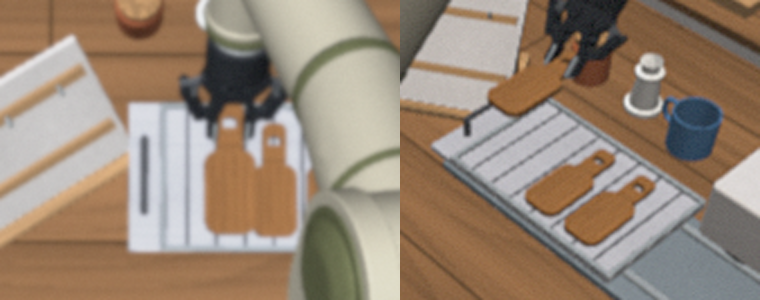

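```bash
python3 place.py .08 f3
python3 - <<'E'
from h import *
p=ctrl.state()["ee_pos"].copy(); p[2]=.30; p[0]=.52
ctrl.line_to(p.tolist(),speed=.25)
ctrl.move_to([.511,.12,.36],DOWN); st("clear")
for n in("top","side"): cv2.imwrite(f"pics/{n}4.png",ctrl.camera(n)[:,:,::-1])
t=cv2.imread("pics/top4.png");sd=cv2.imread("pics/side4.png")
cv2.imwrite("pics/g1.png",np.hstack([cv2.resize(t[110:260,250:420],(400,350)),cv2.resize(sd[180:310,250:385],(364,350),interpolation=cv2.INTER_CUBIC)]))
E
```

```text
low p [ 0.5459 -0.0125  0.1007] f [-0.2  0.1 -0.6] w 0.0322 q [ 0.1   0.81 -0.27  1.71  0.12  1.22  1.35] t 48.1
down True p [ 0.5453 -0.0125  0.0639] f [ 1.8 -0.   5.9] w 0.0317 q [ 0.1   0.86 -0.26  1.72  0.13  1.16  1.35] t 49.3
open p [ 0.5447 -0.0126  0.0629] f [ 0.   0.1 -0.4] w 0.0499 q [ 0.1   0.86 -0.26  1.72  0.13  1.16  1.35] t 49.6
back p [ 0.5985 -0.0127  0.1462] f [-0.5 -0.9 -0.4] w 0.0501 q [ 0.09  0.81 -0.26  1.55  0.11  1.38  1.37] t 50.6
clear p [0.5108 0.1201 0.3595] f [ 0.4  0.2 -0.5] w 0.0499 q [-0.05  0.24 -0.36  1.87  0.1   1.04  1.12] t 52.1
```

View pics/g1.png

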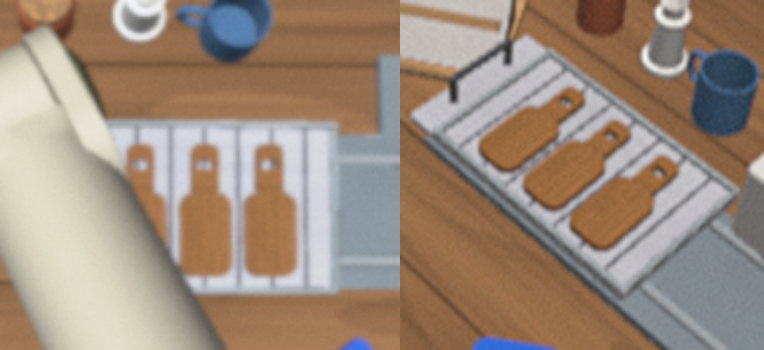

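View pics/side4.png

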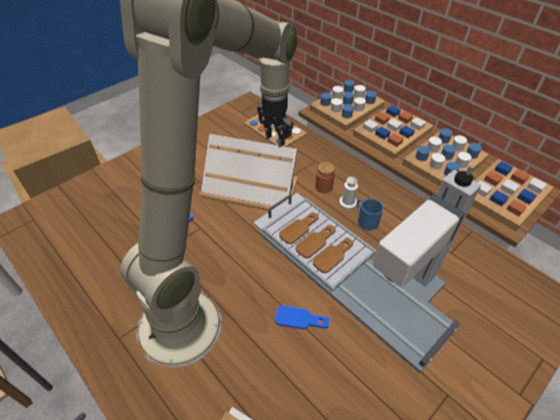

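```bash
cat > chk.py <<'E'
from h import *
def chk(cams=("side",),ty=TY):
  for n in cams:
    im=ctrl.camera(n); hsv=cv2.cvtColor(im,cv2.COLOR_RGB2HSV)
    for d in ctrl.trace(n,"board0"):
        m=d["region"]
        if m.sum()>3000 or not 5<np.median(hsv[m][:,0])<25: continue
        ys,xs=np.nonzero(m); X=unproj(n,np.c_[xs,ys],.07)[:,:2].astype(np.float32)
        (c,wh,a)=cv2.minAreaRect(X*1000); 
        pc=np.linalg.eigh(np.cov(X.T))[1][:,1]
        print(n,round(d["conf"],2),"rect ctr table mm",np.round(np.array(c)-[TX*1000,ty*1000]),"size",np.round(wh),"axis deg",round(float((np.degrees(np.arctan2(pc[1],pc[0]))+90)%180-90),1))
if __name__=="__main__": chk(("side","top"))
E
python3 chk.py
```

```text
side 0.77 rect ctr table mm [ -5. -84.] size [ 64. 167.] axis deg 0.5
side 0.66 rect ctr table mm [-4. 75.] size [ 67. 171.] axis deg 1.9
side 0.6 rect ctr table mm [-4. -4.] size [ 69. 168.] axis deg 0.0
top 0.72 rect ctr table mm [ -3. -82.] size [163.  67.] axis deg 0.7
top 0.71 rect ctr table mm [25. 69.] size [111.  30.] axis deg 16.0
top 0.65 rect ctr table mm [-4.  0.] size [ 64. 163.] axis deg 0.8
```

Run:
```python
from h import *
ctrl.gripper_to(.045,40)
ctrl.move_to([.511,.0965,.18],DOWN); st()
print("hit",ctrl.line_to([.511,.0965,.086],speed=.08,threshold=10)); st("at")
ctrl.gripper_to(0.0,50); s=st("grip")
assert .006<s["width"]<.014
p=s["ee_pos"]
r=ctrl.line_to([p[0],-.19,p[2]],speed=.08,threshold=30); st(f"push {r}")
r=ctrl.line_to([p[0],-.235,p[2]],speed=.03,threshold=18); st(f"home {r}")
ctrl.dwell(.3); st("rest")
```

```text
p [0.5119 0.097  0.1808] f [-0.2 -0.2  0.4] w 0.0452 q [-0.07  0.44 -0.3   2.1   0.22  0.63  1.04] t 53.4
hit False
at p [0.5113 0.0966 0.0864] f [ 1.2 -0.2 -0.3] w 0.0449 q [-0.14  0.59 -0.22  2.18  0.31  0.41  0.96] t 54.8
grip p [0.5112 0.0965 0.0864] f [-0.4  0.1  4.8] w 0.0091 q [-0.14  0.59 -0.22  2.18  0.31  0.41  0.96] t 55.2
push False p [ 0.5101 -0.1897  0.0864] f [-2.6  3.   5.2] w 0.0091 q [ 0.46  0.61 -0.3   2.12  0.38  0.47  1.44] t 58.9
home True p [ 0.51   -0.2135  0.0865] f [-0.8  2.1  6.5] w 0.0093 q [ 0.51  0.62 -0.31  2.1   0.38  0.48  1.48] t 59.8
rest p [ 0.5099 -0.2135  0.0864] f [0. 1. 6.] w 0.0088 q [ 0.51  0.62 -0.31  2.1   0.38  0.48  1.48] t 60.1
```

Run:
```python
from h import *
ctrl.gripper_to(.045); st()
ctrl.line_to([.51,-.2135,.16],speed=.1); ctrl.line_to([.48,-.10,.28],speed=.2)
ctrl.move_to([.45,.15,.36],DOWN); st("clear")
for n in("top","side"): cv2.imwrite(f"pics/{n}5.png",ctrl.camera(n)[:,:,::-1])
from chk import chk
chk(("side","top"),HOME_Y+.0015)
```

```text
p [ 0.5097 -0.2136  0.0859] f [0.1 0.3 0.1] w 0.045 q [ 0.51  0.62 -0.31  2.1   0.38  0.48  1.48] t 60.6
clear p [0.4504 0.1483 0.3592] f [-0.2  0.  -0.1] w 0.0448 q [ 0.08  0.2  -0.61  1.96  0.13  1.03  0.98] t 63.5
side 0.82 rect ctr table mm [-6. -2.] size [165.  65.] axis deg -0.4
side 0.61 rect ctr table mm [ -6. -83.] size [ 65. 170.] axis deg 0.1
side 0.58 rect ctr table mm [-21.  78.] size [139.  67.] axis deg 1.9
top 0.88 rect ctr table mm [-4. -0.] size [ 67. 161.] axis deg 0.0
top 0.74 rect ctr table mm [-6. 80.] size [ 64. 164.] axis deg -1.1
```

View pics/side5.png

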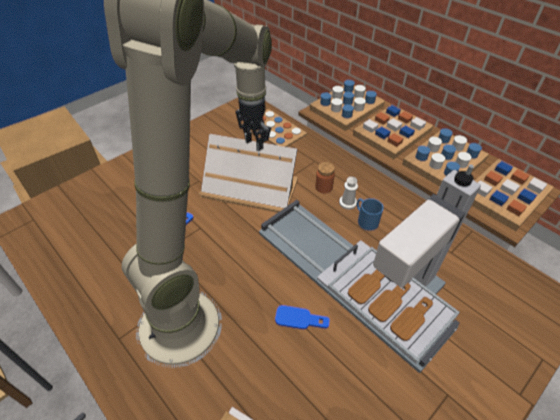

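View pics/top5.png

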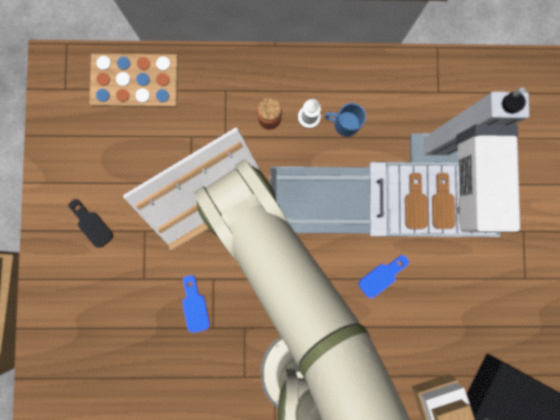

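Run:
```python
from h import *
ctrl.hand_in(); st("done")
```

```text
the job is handed in; nothing more can be done
the job is handed in; nothing more can be done
```

The worktable is loaded with all three olive-wood boards and pushed home under the laser head, and I handed the job in at about 64 s of the 210 s allowed. `hand_in` reports no verdict.

- **Table:** I drew it out to the loading stop and later pushed it back. Contact stopped it both times, 310 mm apart, which matches the full travel.
- **Boards:** Only three were on the pegs. I unhooked each one and laid it on the table at about 80 mm pitch.
- **Last measurements, table home:**
  - The boards sit at about -83, -1 and +79 mm across the table.
  - Blade middles are about 35 mm off the table's middle lengthwise.
  - All boards are square within about 2 degrees.
  - They look flat in the pictures; tilt was not measured.
- **Weaker check:** One board is hidden from the top camera by the laser head, so only the side camera confirmed it. The head partly hides another from the side, so the side trace of it came out short at 139 mm, but the top camera read it whole at 164 mm.
- **Surroundings:** The mug, lighthouse, jar and the black and blue look-alikes appear where they started, and the gripper is clear of everything. I saw no knocked board and no slip of the grip.

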